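# Changing the batch in the corner-block jig

### The job

The last batch of corner blocks is drilled: lift every drilled block out of the jig and lay it in the tray, then turn the counter's reset knob back until its pointer is home against the zero stop. Only then load the new blanks: seat every blank lying on the bench in a jig pocket of its own, flat and square on the pocket floor. Leave the hammer, the spool and the tape where they are.

Things in the scene. Friction and masses are not known exactly. Their poses are not given: they have to be found in the camera images.
- drilled1: light wooden trapezoid block, 30 mm high, 40 mm deep between its parallel sides (90 and 54 mm long), 70 g. Origin: centre of the underside, midway between those sides; x from long side (x = -20 mm) to short side (+20 mm), y along them, z up. Drilled: two dark holes in its top; starts seated in a jig pocket (two or three are filled; None = absent).
- drilled2: light wooden trapezoid block, 30 mm high, 40 mm deep between its parallel sides (90 and 54 mm long), 70 g. Origin: centre of the underside, midway between those sides; x from long side (x = -20 mm) to short side (+20 mm), y along them, z up. Drilled: two dark holes in its top; starts seated in a jig pocket (two or three are filled; None = absent).
- drilled3: light wooden trapezoid block, 30 mm high, 40 mm deep between its parallel sides (90 and 54 mm long), 70 g. Origin: centre of the underside, midway between those sides; x from long side (x = -20 mm) to short side (+20 mm), y along them, z up. Drilled: two dark holes in its top; starts seated in a jig pocket (two or three are filled; None = absent).
- blank1: light wooden trapezoid block, 30 mm high, 40 mm deep between its parallel sides (90 and 54 mm long), 70 g. Origin: centre of the underside, midway between those sides; x from long side (x = -20 mm) to short side (+20 mm), y along them, z up. Blank: plain top, no holes; starts flat on the bench between robot and jig (two or three there; None = absent).
- blank2: light wooden trapezoid block, 30 mm high, 40 mm deep between its parallel sides (90 and 54 mm long), 70 g. Origin: centre of the underside, midway between those sides; x from long side (x = -20 mm) to short side (+20 mm), y along them, z up. Blank: plain top, no holes; starts flat on the bench between robot and jig (two or three there; None = absent).
- blank3: light wooden trapezoid block, 30 mm high, 40 mm deep between its parallel sides (90 and 54 mm long), 70 g. Origin: centre of the underside, midway between those sides; x from long side (x = -20 mm) to short side (+20 mm), y along them, z up. Blank: plain top, no holes; starts flat on the bench between robot and jig (two or three there; None = absent).
- jig: wooden jig fixed to the bench: plywood base 90 x 385 x 10 mm, with walls 12 mm high on it (tops 22 mm above the bench) around three trapezoid pockets in a row. Origin: centre of its underside; y along the row, z up. A seated block has its axes along the jig's: long side towards the jig's -x, which roughly faces the robot.
- pocket1 (a point): centre of a jig pocket's floor, 10 mm above the bench, axes along the jig's; pockets are 120 mm apart along y. The pocket is the block's outline with 2.5 mm play on every side, 12 mm deep: a seated block has its origin at this point and stands 18 mm proud of the walls.
- pocket2 (a point): centre of a jig pocket's floor, 10 mm above the bench, axes along the jig's; pockets are 120 mm apart along y. The pocket is the block's outline with 2.5 mm play on every side, 12 mm deep: a seated block has its origin at this point and stands 18 mm proud of the walls.
- pocket3 (a point): centre of a jig pocket's floor, 10 mm above the bench, axes along the jig's; pockets are 120 mm apart along y. The pocket is the block's outline with 2.5 mm play on every side, 12 mm deep: a seated block has its origin at this point and stands 18 mm proud of the walls.
- tray: grey open tray for the drilled blocks, fixed to the bench: outside 280 mm (its x) by 150 mm (its y), 30 mm high, walls and floor 6 mm. Origin: centre of its underside. It stands at one end of the work area, left or right, the counter at the other. Three blocks fit in it side by side, 80 mm apart along its x.
- counter: tally counter fixed to the bench: grey box 130 x 130 x 50 mm with a white dial on top and the reset knob in the middle of the dial. Origin: centre of its underside, z up. A steel zero-stop pin stands on the dial 46 mm from the knob's axis, near the box's +x direction (the side away from the robot).
- knob_grip (a point): point on the knob's vertical axis, 82 mm above the bench, turning with the knob: x along the grip bar towards the pointer, y across it, z up. The black grip bar is 48 mm long, 14 mm across, from 60 to 94 mm above the bench, over a round skirt 52 mm across. A thin dark pointer fixed to the knob runs low over the dial, to 52 mm from the axis.
- reset_knob (a joint): knob angle, rad. 0 is the zero stop: pointer along the counter's +x, against the pin. It grows clockwise seen from above, to 5.6 at most, so the knob is turned back counter-clockwise to reach zero. It starts at 2.2 to 4.8, so it takes several grasps. It stays where it is left and takes about 0.05 N m to turn.
- hammer: a hammer lying on the bench beyond the jig, to be left alone; 260 mm long.
- spool: a wooden spool standing beyond the jig, to be left alone; 52 mm across, 50 mm high.
- tape: a roll of grey tape lying flat on the bench, to be left alone; 90 mm across, 24 mm high.
Not all that is in view belongs to the job. What is shaped like the drilled3 but blue is not meant.

How it is judged:
By the outcome, as a careful person would: the job done as asked, in the order asked, and still so for the second after the job is handed in, with the robot touching nothing.
Of drilled1, drilled2, drilled3 only 2 to 3 are there at a start; the rules pass over those that are not, and their reading is None.
Of blank1, blank2, blank3 only 2 to 3 are there at a start; the rules pass over those that are not, and their reading is None.
At some moment in a run one of blank1, blank2, blank3 may be knocked a few centimetres aside while the robot is not near it.
It also fails if it takes over 210 s, if anything falls off the work surface, if the arm or the gripper's body presses on something with over 40 N, if the wrist force passes 120 N, or if a joint passes its speed limit or range.

### The arm

A 6-joint arm with a two-finger parallel gripper is mounted at the origin on the work surface. World frame = base frame: x ahead of the robot, y to its left, z up, the work surface at z = 0. Lengths are in m, angles in rad, forces in N, time in s.
With the tool pointing down it reaches from about 0.25 to 0.775 m from the base axis. Payload 4 kg.
Tool frame: the origin (TCP) lies at the very end of the fingers, on their centre line; the grasp point (between the pads) lies 19 mm behind it (robot.hold_point_z is the distance from the TCP to the grasp point, in m); z points along the fingers, y is the line along which they close (so a half turn about z gives the same grasp; the last joint's range is limited). The gripper opens to 94 mm and grips with 3 to 60 N. Pads are 16 mm wide; open, the fingers measure 119 mm over their backs; the gripper's body (75 mm by 177 mm) begins 78 mm behind the grasp point.
Start: joints at [-1.259, 0.087, 1.371, -0, 1.684, -0.103], TCP at [0.222, -0.503, 0.206] pointing down, gripper open.
Joint ranges: [-3.1, 3.1], [-0.76, 2.03], [0.27, 2.55], [-1.08, 4.22], [0.17, 2.65], [-2.57, 2.57]. Speed limits (rad/s): [2.79, 2.79, 3.14, 3.14, 3.14, 3.14].

### API

Orientations are given as [roll, pitch, yaw] about the fixed x, y, z axes, in that order (R = Rz(yaw) Ry(pitch) Rx(roll)).
In Python, from bench import robot gives the robot as it stands.
- The arm moves only by the tool carry_out, never from a script. Its argument "steps" is a list of rows, each a list of 3 entries, a list of its own where there are three numbers: the shift along the tool's x, y, z in m, then the turn about the tool's z in units of 10 degrees (1.0 is 10 degrees), then the closure, from -1 (fully open) to 1 (shut). In form: [[[tx, ty, tz], roll, jaw], ...]. A call has 1 to 10 rows; each row is the pose to reach, as a shift and turn from the pose commanded when the call began, along the tool's axes at that moment; what a row does not reach only later rows make up. A row lasts 1/8 s, in which the tool goes at most 62.5 mm and 10.7 degrees, less where a joint would pass 70% of its speed; a pose out of reach is approached as far as the arm can. A call with a gripper value outside its range is refused whole. The fingers move at their own pace and stop on an object; the grip force is fixed at half the most. Time passes only in rows, so rows that repeat a pose let the fingers close. It gives the time, the measured TCP pose, the force, the opening and the grip force at its end, in the units of the state.
- robot.get_obs(): the state, without advancing time (a new reading comes with each control period).
- robot.snapshot(name): name is "side" or "top" or "wrist"; returns a dict with "image" (420x560x3 uint8, red, green, blue), "z_map" (420x560 float32, m along the optical axis (not along the pixel's ray), 0 where there is no reading), "mtx" (3x3 intrinsics, pixels), "D" ([k1, k2, p1, p2, k3] as OpenCV has them; the pictures are not rectified), "R" (3x3) and "t" (3): a world point X has camera coordinates R X + t. Camera axes: x right, y down, z forward; pixel columns grow to the right and rows downward; lengths in m; the calibration is good to about 2 mm. A picture is of the moment at which its call begins.
- robot.close_job(): hands the job in; it is judged then, once.
The state is a dict: "time": time; "joint_positions": joint angles; "qvel": joint speeds; "joint_torque": joint torques, N m; "tool_pos": TCP position; "ee_rot": TCP orientation; "wrist_force": force on the tool from outside, world axes, zero at the start; "wrist_torque": the same for the moment, N m; "width": finger opening in m; "finger_force": force on a finger pad.
Only numpy, scipy, OpenCV 4.12 (cv2) and the standard library are available. Lean on these libraries where they do the work, as an engineer would, in place of code of your own. Each camera call takes 0.05 s, during which the arm holds its last target. There are 200 camera calls.

## Working session

There is one attempt and no reset: what is moved stays moved. The work goes in short steps, Python scripts to look and compute and a tool call to move; the robot and the scene stay as the last step left them, time stands still between calls to the robot, and variables do not carry over. Pictures are saved under pics/ and viewed, at most 14 in all, crops included, and the job is handed in when it is done.

Besides the shell and the picture viewer there is one more tool, called as name([rows], argument=value, ...), one row to a line, values as JSON. carry_out: Moves the arm, as the interface text tells. Its arguments: {"type":"object","properties":{"steps":{"type":"array","items":{"type":"array"}}},"required":["steps"]}

```bash
ls; mkdir -p pics; cat > h.py <<'E'
import numpy as np, cv2
from bench import robot
def snap(name, fn=None):
    s=robot.snapshot(name)
    if fn: cv2.imwrite('pics/'+fn,s['image'][:,:,::-1])
    return s
def cloud(s):
    """world xyz for each pixel"""
    h,w=s['z_map'].shape
    u,v=np.meshgrid(np.arange(w),np.arange(h))
    p=cv2.undistortPoints(np.stack([u,v],-1).reshape(-1,1,2).astype(np.float64),s['mtx'],s['D']).reshape(h,w,2)
    z=s['z_map'][...,None]
    c=np.concatenate([p*z,z],-1)
    X=(c-s['t'])@s['R']
    X[s['z_map']<=0]=np.nan
    return X
E
python3 - <<'E'
from h import *
s=snap('top','top1.png'); X=cloud(s); np.save('top1.npy',X)
snap('side','side1.png')
print(robot.get_obs()); print(-s['R'].T@s['t'])
E
```

```text
pics
{'time': 0.1, 'joint_positions': array([-1.25907346e+00,  8.78674096e-02,  1.37210124e+00, -4.57773312e-06,
        1.68360918e+00, -1.03088291e-01]), 'qvel': array([ 1.17062212e-03, -3.86934624e-03, -2.73489634e-03,  6.70814872e-04,
       -8.10283314e-04,  3.71834760e-05]), 'joint_torque': array([ 1.79716681e-03, -3.41253626e+01, -3.03301549e+01,  7.19982293e-02,
        3.04431806e-02, -1.08199974e-04]), 'tool_pos': array([ 0.22150527, -0.50287676,  0.20442967]), 'ee_rot': array([-3.13961754e+00, -1.99760898e-04,  4.14810455e-01]), 'wrist_force': array([ 0.85607864, -0.07442624, -0.44234691]), 'wrist_torque': array([ 0.0192529 ,  0.03251388, -0.02286319]), 'finger_force': 0.0, 'width': 0.09383005340257088}
[0.33549768 0.0073693  1.37210503]
```

View pics/top1.png

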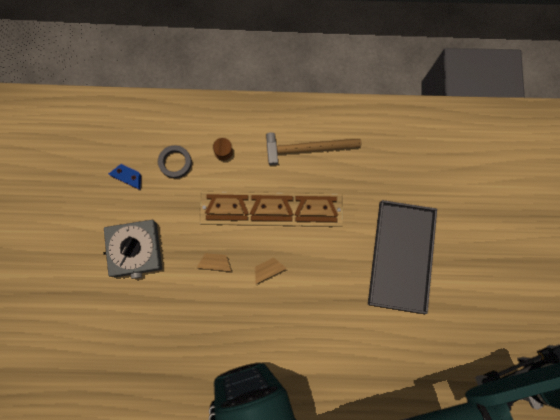

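View pics/side1.png

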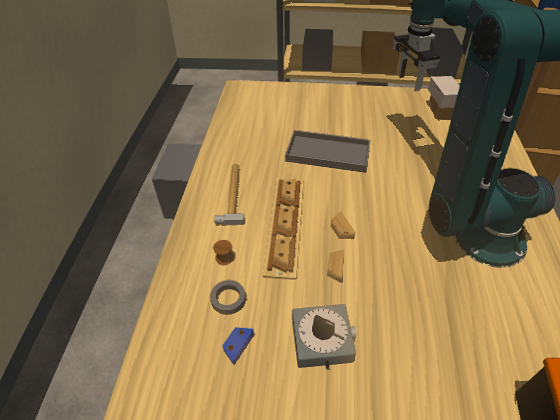

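The top view (up = +x, right = −y) shows three drilled blocks in the jig near (227,207), (271,207) and (316,208). Two blanks lie at (214,264) and (270,270). The tray is at (403,257), and the counter at (131,248) has its pointer towards the lower left. The blue block at (126,177) is a distractor.

```bash
cat >> h.py <<'E'
def blobs(X,zlo,zhi,box,minpx=40):
    """min-area-rect components of points within a height band and pixel box (u0,v0,u1,v1)"""
    m=np.zeros(X.shape[:2],np.uint8)
    u0,v0,u1,v1=box
    z=np.nan_to_num(X[...,2],nan=-1)
    m[v0:v1,u0:u1]=((z>zlo)&(z<zhi))[v0:v1,u0:u1]
    n,l,st,_=cv2.connectedComponentsWithStats(m,connectivity=4)
    out=[]
    for i in range(1,n):
        if st[i,4]<minpx: continue
        out.append(X[l==i])
    return out
def fit_trap(P,g=None):
    """fit block outline to top points P (xy); returns x,y,yaw : max overlap via raster IoU"""
    from scipy.optimize import minimize
    xy=P[:,:2]; c=xy.mean(0)
    T=np.array([[-.02,-.045],[-.02,.045],[.02,.027],[.02,-.027]])
    gx=np.linspace(-.08,.08,161); gg=np.stack(np.meshgrid(gx,gx),-1).reshape(-1,2)
    from scipy.spatial import cKDTree
    d,_=cKDTree(xy).query(c+gg); sp=np.median(cKDTree(xy).query(xy,k=2)[0][:,1])
    occ=d<0.75*sp
    def cost(p):
        R=np.array([[np.cos(p[2]),-np.sin(p[2])],[np.sin(p[2]),np.cos(p[2])]])
        q=(gg-p[:2])@R
        hw=.045-(q[:,0]+.02)/.04*.018
        sd=np.maximum(np.abs(q[:,0])-.02,(np.abs(q[:,1])-hw)*.91)
        ins=1/(1+np.exp(np.clip(sd/.001,-30,30)))
        return np.sum((ins-occ)**2)
    best=min((minimize(cost,[0,0,a],method='Nelder-Mead',options=dict(initial_simplex=[[0,0,a],[.006,0,a],[0,.006,a],[0,0,a+.3]])) for a in np.arange(-3,3.1,.5)),key=lambda r:r.fun)
    x=best.x; return np.r_[c+x[:2],(x[2]+np.pi)%(2*np.pi)-np.pi],best.fun/occ.sum()
E
python3 - <<'E'
from h import *
np.set_printoptions(precision=4,suppress=True)
X=np.load('top1.npy')
print('table',np.nanmedian(X[300:340,150:200,2]))
for nm,b,lo,hi in [('blank',(180,240,300,300),.015,.045),('drilled',(195,185,350,235),.031,.055),('blue',(100,155,150,195),.015,.045)]:
    for P in blobs(X,lo,hi,b):
        print(nm,len(P),np.median(P[:,2]),*fit_trap(P))
for nm,b,lo,hi in [('jig',(190,185,355,235),.005,.03),('tray',(360,190,445,320),.018,.04),('counter',(95,210,170,285),.035,.06),('knob',(95,210,170,285),.075,.11)]:
    for P in blobs(X,lo,hi,b,15):
        r=cv2.minAreaRect(P[:,:2].astype(np.float32)*1000)
        print(nm,len(P),np.median(P[:,2]),r)
s=robot.snapshot('top')['image'][200:300,90:180]
cv2.imwrite('pics/cnt.png',cv2.resize(s[:,:,::-1],None,fx=6,fy=6,interpolation=cv2.INTER_CUBIC)[:600])
E
```

```text
table -0.0012577717789005957
blank 438 0.029009369774423664 [ 0.4574  0.1454 -0.0673] 0.07077351104519224
blank 437 0.02862678430776822 [0.4417 0.0058 0.4782] 0.04815584880784837
drilled 420 0.03900240111106549 [0.6042 0.1203 0.0109] 0.11142144336655384
drilled 420 0.03911463817134947 [ 0.6058  0.     -0.0039] 0.10475732528320339
drilled 423 0.03897585240690186 [ 0.607  -0.1196  0.007 ] 0.11686586206821616
blue 428 0.028756701760109027 [ 0.6846  0.3935 -0.4137] 0.3807712136363239
jig 3202 0.016064488416807108 ((605.5224609375, 1.628692626953125), (93.49848175048828, 385.5122375488281), 0.011346276849508286)
tray 918 0.027406608959505734 ((487.351318359375, -348.56097412109375), (151.27493286132812, 280.5458679199219), 82.53473663330078)
counter 2365 0.049919033459835345 ((481.02630615234375, 360.06585693359375), (141.81884765625, 131.3112335205078), 11.132768630981445)
knob 140 0.09162091745890587 ((486.5449523925781, 360.5868225097656), (15.692523956298828, 47.1831169128418), 65.13251495361328)
```

View pics/cnt.png

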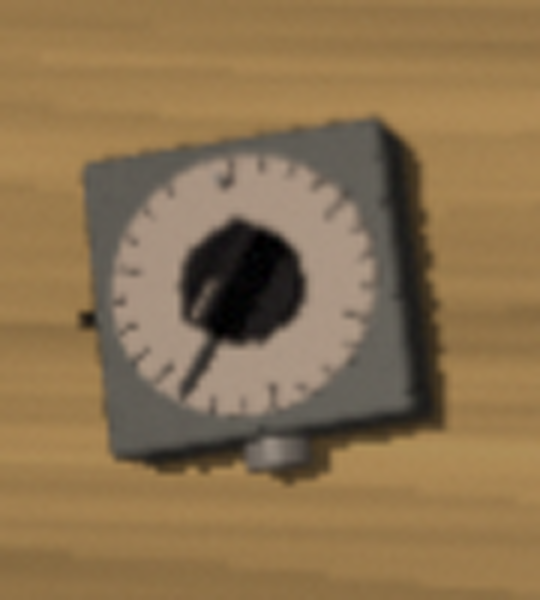

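carry_out([
  [[0.507, -0.195, 0], -6.62, -1],
  [[0.507, -0.195, 0], -6.62, -1],
  [[0.507, -0.195, 0], -6.62, -1],
  [[0.507, -0.195, 0], -6.62, -1],
  [[0.507, -0.195, 0], -6.62, -1],
  [[0.507, -0.195, 0], -6.62, -1],
  [[0.507, -0.195, 0], -6.62, -1],
  [[0.507, -0.195, 0], -6.62, -1],
  [[0.507, -0.195, 0], -6.62, -1],
  [[0.507, -0.195, 0], -6.62, -0.28],
])

```text
time: 1.4
tool_pos: [0.6083, -0.1179, 0.2041]
ee_rot: [-3.14, -0.001, 1.575]
wrist_force: [-0.9, -0.8, 0.1]
width: 0.0871
finger_force: 0.0
```

```bash
cat > w.py <<'E'
from h import *
import sys
np.set_printoptions(precision=4,suppress=True)
def st():
    o=robot.get_obs(); print('t',o['time'],'tcp',o['tool_pos'],'rpy',o['ee_rot'],'w',round(o['width'],4),'F',o['wrist_force'],'q',o['joint_positions'][[0,5]])
    return o
E
python3 - <<'E'
from w import *
st()
s=snap('wrist','w1.png'); X=cloud(s)
print('cam',-s['R'].T@s['t'])
for lo,hi in [(.033,.05)]:
    for P in blobs(X,lo,hi,(0,0,560,420),300):
        print(len(P),np.median(P[:,2]),P[:,:2].min(0),P[:,:2].max(0),*fit_trap(P[::max(1,len(P)//3000)]))
E
```

```text
t 1.4 tcp [ 0.6083 -0.1179  0.2041] rpy [-3.1399 -0.0009  1.5748] w 0.0871 F [-0.9062 -0.8024  0.108 ] q [-0.2832 -0.2871]
cam [ 0.6074 -0.0526  0.3827]
3484 0.03937512790499139 [ 0.5848 -0.0452] [0.6254 0.0436] [ 0.6052 -0.      0.0206] 0.05415816607993846
2770 0.0392627147564617 [ 0.586 -0.164] [ 0.6263 -0.0757] [ 0.6064 -0.1196  0.019 ] 0.048060474990680085
```

View pics/w1.png

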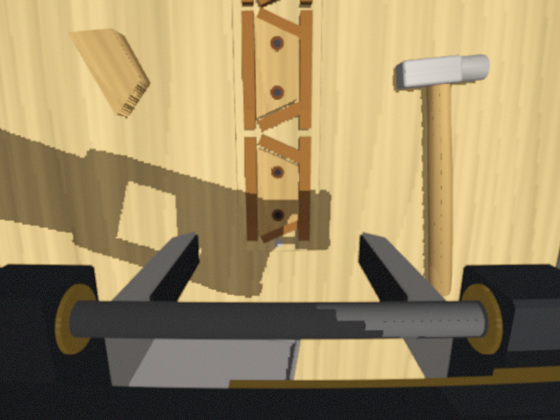

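The wrist view shows the block in pocket 3 at about (278,193) and the middle one at (277,68). Both positions match the top camera. Now the descent and grasp.

carry_out([
  [[-0.002, -0.002, 0.06], -0.05, -0.28],
  [[-0.002, -0.002, 0.12], -0.05, -0.28],
  [[-0.002, -0.002, 0.16], -0.05, -0.28],
  [[-0.002, -0.002, 0.178], -0.05, -0.28],
  [[-0.002, -0.002, 0.178], -0.05, 0.6],
  [[-0.002, -0.002, 0.178], -0.05, 0.6],
  [[-0.002, -0.002, 0.178], -0.05, 0.6],
  [[-0.002, -0.002, 0.178], -0.05, 0.6],
  [[-0.002, -0.002, 0.178], -0.05, 0.6],
  [[-0.002, -0.002, 0.178], -0.05, 0.6],
])

```text
time: 2.7
tool_pos: [0.6069, -0.1234, 0.0304]
ee_rot: [3.137, 0.002, 1.579]
wrist_force: [-0.1, -1.1, 6.5]
width: 0.0398
finger_force: 30.0
```

carry_out([
  [[0, 0, -0.02], 0, 0.6],
  [[0, 0, -0.05], 0, 0.6],
  [[0, 0, -0.09], 0, 0.6],
  [[-0.05, -0.01, -0.09], 0.2, 0.6],
  [[-0.1, -0.02, -0.09], 0.4, 0.6],
  [[-0.15, -0.03, -0.09], 0.6, 0.6],
  [[-0.2, -0.04, -0.09], 0.8, 0.6],
  [[-0.235, -0.042, -0.09], 0.8, 0.6],
  [[-0.235, -0.042, -0.09], 0.8, 0.6],
  [[-0.235, -0.042, -0.09], 0.8, 0.6],
])

```text
time: 3.95
tool_pos: [0.5651, -0.357, 0.1179]
ee_rot: [-3.141, -0.001, 1.44]
wrist_force: [0.1, 0.4, -0.4]
width: 0.0398
finger_force: 30.0
```

```bash
python3 - <<'E'
from w import *
st(); snap('wrist','w2.png')
s=snap('top'); X=cloud(s)
for P in blobs(X,.031,.055,(195,185,350,235)): print(len(P),*fit_trap(P))
E
```

```text
t 3.95 tcp [ 0.5651 -0.357   0.1179] rpy [-3.1415 -0.0009  1.4397] w 0.0398 F [ 0.0943  0.3785 -0.3935] q [-0.6487 -0.5176]
419 [0.6042 0.1203 0.0038] 0.11202231766799055
427 [0.6055 0.0002 0.0076] 0.1369545105674248
```

View pics/w2.png

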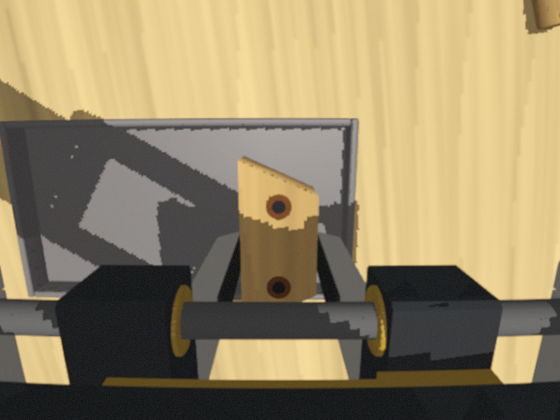

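The wrist view shows the block firmly held and square to the tray, above the far slot (block centre near (278,230)). Lower it and release.

carry_out([
  [[0, 0, 0.04], 0, 0.6],
  [[0, 0, 0.07], 0, 0.6],
  [[0, 0, 0.085], 0, 0.6],
  [[0, 0, 0.09], 0, 0.6],
  [[0, 0, 0.09], 0, -0.28],
  [[0, 0, 0.09], 0, -0.28],
  [[0, 0, 0.09], 0, -0.28],
  [[0, 0, 0.05], 0, -0.28],
  [[0, 0, 0.0], 0, -0.28],
  [[0, 0, 0], 0, -0.28],
])

```text
time: 5.3
tool_pos: [0.5678, -0.3602, 0.1248]
ee_rot: [3.13, 0.006, 1.439]
wrist_force: [-0.1, -0.4, 0.9]
width: 0.0602
finger_force: 0.0
```

carry_out([
  [[0.36, -0.008, 0], -0.8, -0.28],
  [[0.36, -0.008, 0], -0.8, -0.28],
  [[0.36, -0.008, 0], -0.8, -0.28],
  [[0.36, -0.008, 0], -0.8, -0.28],
  [[0.36, -0.008, 0], -0.8, -0.28],
  [[0.36, -0.008, 0], -0.8, -0.28],
  [[0.36, -0.008, 0], -0.8, -0.28],
  [[0.36, -0.008, 0], -0.8, -0.28],
  [[0.36, -0.008, 0], -0.8, -0.28],
])

```text
time: 6.42
tool_pos: [0.604, -0.0015, 0.117]
ee_rot: [-3.141, 0.0, 1.577]
wrist_force: [0.1, -0.5, -0.5]
width: 0.0602
finger_force: 0.0
```

carry_out([
  [[0.001, 0.001, 0.04], 0, -0.28],
  [[0.001, 0.001, 0.075], 0, -0.28],
  [[0.001, 0.001, 0.09], 0, -0.28],
  [[0.001, 0.001, 0.09], 0, -0.28],
  [[0.001, 0.001, 0.09], 0, 0.6],
  [[0.001, 0.001, 0.09], 0, 0.6],
  [[0.001, 0.001, 0.09], 0, 0.6],
  [[0.001, 0.001, 0.09], 0, 0.6],
  [[0.001, 0.001, 0.09], 0, 0.6],
])

```text
time: 7.55
tool_pos: [0.6064, 0.0009, 0.0292]
ee_rot: [3.138, 0.001, 1.579]
wrist_force: [-0.8, -0.1, 5.6]
width: 0.0394
finger_force: 30.0
```

carry_out([
  [[0, 0, -0.03], 0, 0.6],
  [[0, 0, -0.08], 0, 0.6],
  [[-0.04, -0.015, -0.09], 0.2, 0.6],
  [[-0.09, -0.035, -0.09], 0.4, 0.6],
  [[-0.14, -0.05, -0.09], 0.6, 0.6],
  [[-0.2, -0.07, -0.09], 0.78, 0.6],
  [[-0.26, -0.09, -0.09], 0.78, 0.6],
  [[-0.32, -0.11, -0.09], 0.78, 0.6],
  [[-0.348, -0.12, -0.09], 0.78, 0.6],
  [[-0.348, -0.12, -0.09], 0.78, 0.6],
])

```text
time: 8.8
tool_pos: [0.4867, -0.3497, 0.1165]
ee_rot: [-3.14, -0.001, 1.439]
wrist_force: [0.6, 0.2, -0.9]
width: 0.0396
finger_force: 30.0
```

carry_out([
  [[0, 0, 0.01], 0, 0.6],
  [[0, 0, 0.05], 0, 0.6],
  [[0, 0, 0.08], 0, 0.6],
  [[0, 0, 0.09], 0, 0.6],
  [[0, 0, 0.09], 0, 0.6],
  [[0, 0, 0.09], 0, -0.28],
  [[0, 0, 0.09], 0, -0.28],
  [[0, 0, 0.09], 0, -0.28],
  [[0, 0, 0.05], 0, -0.28],
  [[0, 0, 0.0], 0, -0.28],
])

```text
time: 10.05
tool_pos: [0.4872, -0.3473, 0.1169]
ee_rot: [-3.139, -0.002, 1.443]
wrist_force: [1.1, 0.0, 0.6]
width: 0.0603
finger_force: 0.0
```

```bash
python3 - <<'E'
from w import *
st()
s=snap('top','top2.png'); X=cloud(s)
for P in blobs(X,.031,.055,(195,185,350,235)): print(len(P),*fit_trap(P))
for P in blobs(X,.015,.045,(180,240,300,300)): print('blank',len(P),*fit_trap(P))
E
```

```text
t 10.05 tcp [ 0.4872 -0.3473  0.1169] rpy [-3.1386 -0.0019  1.4426] w 0.0603 F [1.137  0.0359 0.5652] q [-0.7141 -0.5858]
416 [0.6042 0.1204 0.006 ] 0.1548168408735007
blank 437 [ 0.4575  0.1115 -0.0081] 0.06164697788097849
blank 430 [0.442  0.0058 0.472 ] 0.049407432174071855
```

View pics/top2.png

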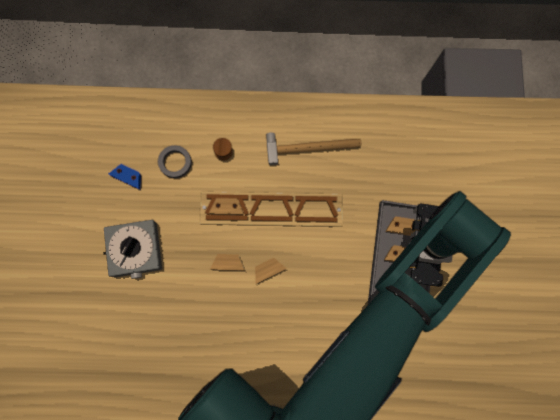

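The top view shows two blocks lying in the tray at about (400,225) and (395,253), and one still in the left pocket at (227,207). One blank has been knocked to (228,263), which is about (0.4575, 0.1115).

carry_out([
  [[0.48, 0.056, 0], -0.8, -0.28],
  [[0.48, 0.056, 0], -0.8, -0.28],
  [[0.48, 0.056, 0], -0.8, -0.28],
  [[0.48, 0.056, 0], -0.8, -0.28],
  [[0.48, 0.056, 0], -0.8, -0.28],
  [[0.48, 0.056, 0], -0.8, -0.28],
  [[0.48, 0.056, 0], -0.8, -0.28],
  [[0.48, 0.056, 0], -0.8, -0.28],
  [[0.48, 0.056, 0], -0.8, -0.28],
  [[0.48, 0.056, 0], -0.8, -0.28],
])

```text
time: 11.35
tool_pos: [0.6048, 0.1203, 0.1173]
ee_rot: [-3.141, 0.001, 1.582]
wrist_force: [-0.5, -0.7, 0.4]
width: 0.0598
finger_force: 0.0
```

carry_out([
  [[0, 0, 0.04], 0, -0.28],
  [[0, 0, 0.075], 0, -0.28],
  [[0, 0, 0.09], 0, -0.28],
  [[0, 0, 0.09], 0, -0.28],
  [[0, 0, 0.09], 0, 0.6],
  [[0, 0, 0.09], 0, 0.6],
  [[0, 0, 0.09], 0, 0.6],
  [[0, 0, 0.09], 0, 0.6],
  [[0, 0, 0.09], 0, 0.6],
])

```text
time: 12.48
tool_pos: [0.6059, 0.1211, 0.0292]
ee_rot: [3.139, 0.0, 1.583]
wrist_force: [-1.1, -0.1, 6.0]
width: 0.0397
finger_force: 30.0
```

carry_out([
  [[0, 0, -0.03], 0, 0.6],
  [[0, 0, -0.08], 0, 0.6],
  [[-0.055, -0.025, -0.09], 0.1, 0.6],
  [[-0.11, -0.05, -0.09], 0.2, 0.6],
  [[-0.165, -0.075, -0.09], 0.4, 0.6],
  [[-0.22, -0.1, -0.09], 0.5, 0.6],
  [[-0.275, -0.125, -0.09], 0.6, 0.6],
  [[-0.33, -0.15, -0.09], 0.7, 0.6],
  [[-0.385, -0.17, -0.09], 0.81, 0.6],
  [[-0.43, -0.19, -0.09], 0.81, 0.6],
])

```text
time: 13.72
tool_pos: [0.4187, -0.3129, 0.117]
ee_rot: [-3.141, -0.0, 1.44]
wrist_force: [0.5, -0.6, -1.3]
width: 0.0394
finger_force: 30.0
```

carry_out([
  [[-0.026, -0.008, 0], 0, 0.6],
  [[-0.026, -0.008, 0], 0, 0.6],
  [[-0.026, -0.008, 0.05], 0, 0.6],
  [[-0.026, -0.008, 0.08], 0, 0.6],
  [[-0.026, -0.008, 0.09], 0, 0.6],
  [[-0.026, -0.008, 0.09], 0, 0.6],
  [[-0.026, -0.008, 0.09], 0, -0.28],
  [[-0.026, -0.008, 0.09], 0, -0.28],
  [[-0.026, -0.008, 0.09], 0, -0.28],
  [[-0.026, -0.008, 0.06], 0, -0.28],
])

```text
time: 14.98
tool_pos: [0.4071, -0.3345, 0.0554]
ee_rot: [-3.137, -0.004, 1.441]
wrist_force: [0.3, -0.5, -0.2]
width: 0.0601
finger_force: 0.0
```

carry_out([
  [[0, 0, -0.06], 0, -0.28],
  [[0.05, 0, -0.1], -1, -0.28],
  [[0.11, 0, -0.1], -2, -0.28],
  [[0.17, 0, -0.1], -3, -0.28],
  [[0.23, 0, -0.1], -4, -0.28],
  [[0.29, 0, -0.1], -5, -0.28],
  [[0.35, 0, -0.1], -6, -0.28],
  [[0.41, 0, -0.1], -7, -0.28],
  [[0.47, -0.006, -0.1], -7.2, -0.28],
  [[0.53, -0.012, -0.1], -7.2, -0.28],
])

```text
time: 16.23
tool_pos: [0.4653, 0.1931, 0.158]
ee_rot: [3.141, 0.001, 2.698]
wrist_force: [-0.5, -0.1, 0.1]
width: 0.0598
finger_force: 0.0
```

carry_out([
  [[0.02, 0.06, 0], 0, -0.2],
  [[0.04, 0.12, 0], 0, -0.2],
  [[0.053, 0.163, 0], 0, -0.2],
  [[0.053, 0.163, 0], 0, -0.2],
  [[0.053, 0.163, 0], 0, -0.2],
])

```text
time: 16.85
tool_pos: [0.4874, 0.3605, 0.1573]
ee_rot: [-3.141, 0.0, 2.698]
wrist_force: [-0.7, -0.4, 0.5]
width: 0.0563
finger_force: 0.0
```

```bash
python3 - <<'E'
from w import *
st()
s=snap('wrist','w3.png'); X=cloud(s)
for P in blobs(X,.08,.1,(0,0,560,420),300):
  print(len(P),np.median(P[:,2]),cv2.minAreaRect(P[:,:2].astype(np.float32)*1000))
E
```

```text
t 16.85 tcp [0.4874 0.3605 0.1573] rpy [-3.1406  0.0002  2.6976] w 0.0563 F [-0.7239 -0.4165  0.5071] q [ 0.5438 -0.583 ]
1239 0.0929508145493647 ((485.2309875488281, 359.62847900390625), (14.016175270080566, 48.1779670715332), 66.48284912109375)
```

View pics/w3.png

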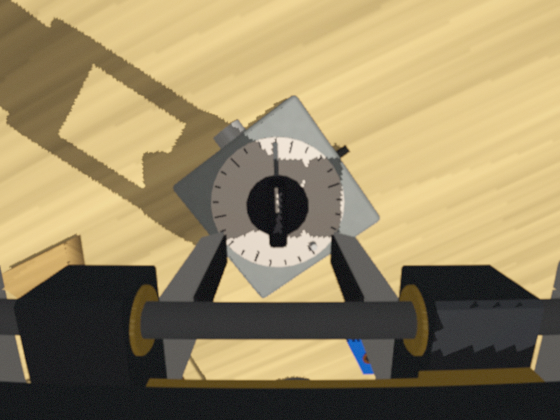

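The wrist view shows the knob near (277,205), with the pointer running up to (277,140) and the zero pin at about (312,246). The bar measures exactly 14 × 48 mm, as specified. Now to grip it and turn.

carry_out([
  [[0.001, -0.002, 0.04], -0.15, 0.2],
  [[0.001, -0.002, 0.07], -0.15, 0.36],
  [[0.001, -0.002, 0.092], -0.15, 0.36],
  [[0.001, -0.002, 0.092], -0.15, 0.36],
  [[0.001, -0.002, 0.092], -0.15, 0.9],
  [[0.001, -0.002, 0.092], -0.15, 0.9],
  [[0.001, -0.002, 0.092], -0.15, 0.9],
  [[0.001, -0.002, 0.092], -0.15, 0.9],
  [[0.001, -0.002, 0.092], -0.15, 0.9],
  [[0.001, -0.002, 0.092], -1.0, 0.9],
])

```text
time: 18.15
tool_pos: [0.4867, 0.3597, 0.0674]
ee_rot: [3.141, 0.003, 2.876]
wrist_force: [-1.3, -3.1, 6.7]
width: 0.0136
finger_force: 30.0
```

carry_out([
  [[0, 0, 0], -1, 0.9],
  [[0, 0, 0], -2, 0.9],
  [[0, 0, 0], -3, 0.9],
  [[0, 0, 0], -4, 0.9],
  [[0, 0, 0], -5, 0.9],
  [[0, 0, 0], -6, 0.9],
  [[0, 0, 0], -7, 0.9],
  [[0, 0, 0], -8, 0.9],
  [[0, 0, 0], -9, 0.9],
  [[0, 0, 0], -9.8, 0.9],
])

```text
time: 19.4
tool_pos: [0.4866, 0.3598, 0.0675]
ee_rot: [-3.139, 0.001, -1.696]
wrist_force: [-0.3, -3.2, 6.2]
width: 0.0135
finger_force: 30.0
```

carry_out([
  [[0, 0, 0], 0, 0.36],
  [[0, 0, 0], 0, 0.36],
  [[0, 0, -0.02], 0, 0.36],
  [[0, 0, -0.045], 0, 0.36],
  [[0, 0, -0.045], 1, 0.36],
  [[0, 0, -0.045], 2, 0.36],
  [[0, 0, -0.045], 3, 0.36],
  [[0, 0, -0.045], 4, 0.36],
  [[0, 0, -0.045], 5, 0.36],
  [[0, 0, -0.045], 6, 0.36],
])

```text
time: 20.65
tool_pos: [0.4853, 0.3599, 0.1097]
ee_rot: [3.141, -0.001, -2.755]
wrist_force: [-0.2, 0.1, -0.9]
width: 0.03
finger_force: 0.0
```

carry_out([
  [[0, 0, 0], 1, 0.36],
  [[0, 0, 0], 2, 0.36],
  [[0, 0, 0], 3, 0.36],
  [[0, 0, 0], 4, 0.36],
  [[0, 0, 0], 5, 0.36],
  [[0, 0, 0], 6, 0.36],
  [[0, 0, 0], 7, 0.36],
  [[0, 0, 0], 8, 0.36],
  [[0, 0, 0], 9, 0.36],
  [[0, 0, 0], 10, 0.36],
])

```text
time: 21.9
tool_pos: [0.4853, 0.3599, 0.1098]
ee_rot: [-3.141, 0.0, 1.783]
wrist_force: [0.7, -0.7, -0.5]
width: 0.0303
finger_force: 0.0
```

carry_out([
  [[0, 0, 0], 1, 0.36],
  [[0, 0, 0], 2, 0.36],
  [[0, 0, 0], 2, 0.36],
])

```text
time: 22.28
tool_pos: [0.4854, 0.3598, 0.1099]
ee_rot: [-3.141, 0.0, 1.442]
wrist_force: [-0.6, -0.4, -0.2]
width: 0.0304
finger_force: 0.0
```

```bash
python3 - <<'E'
from w import *
st()
s=snap('wrist','w4.png'); X=cloud(s)
for P in blobs(X,.08,.1,(0,0,560,420),300):
  print(len(P),np.median(P[:,2]),cv2.minAreaRect(P[:,:2].astype(np.float32)*1000))
P=X[(X[...,2]>.045)&(X[...,2]<.054)]
print(cv2.minAreaRect(P[:,:2].astype(np.float32)*1000))
E
```

```text
t 22.275 tcp [0.4854 0.3598 0.1099] rpy [-3.1408  0.0004  1.4424] w 0.0304 F [-0.6417 -0.4075 -0.1761] q [0.544  0.6724]
1852 0.09291238019980144 ((485.8090515136719, 359.9256591796875), (47.69926834106445, 13.835348129272461), 83.18132781982422)
((485.59259033203125, 359.74664306640625), (130.61322021484375, 129.0155029296875), 10.912389755249023)
```

View pics/w4.png

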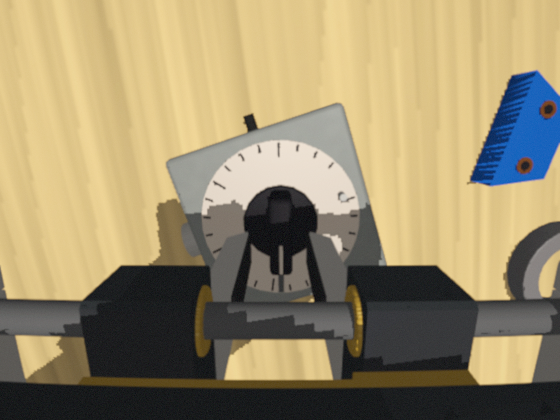

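The wrist view shows the bar vertical at (281,230) with the pointer towards (281,280). The pin is at (342,197) and the box yaw is about 10.9°. That leaves about 108° of turn.

carry_out([
  [[0, 0, 0.02], 0, 0.36],
  [[0, 0, 0.042], 0, 0.36],
  [[0, 0, 0.042], 0, 0.36],
  [[0, 0, 0.042], 0, 0.9],
  [[0, 0, 0.042], 0, 0.9],
  [[0, 0, 0.042], 0, 0.9],
  [[0, 0, 0.042], -1, 0.9],
  [[0, 0, 0.042], -2, 0.9],
  [[0, 0, 0.042], -3, 0.9],
  [[0, 0, 0.042], -4, 0.9],
])

```text
time: 23.58
tool_pos: [0.4863, 0.3601, 0.0699]
ee_rot: [3.139, 0.0, 2.145]
wrist_force: [-0.0, 0.2, 3.2]
width: 0.0137
finger_force: 30.0
```

carry_out([
  [[0, 0, 0], -1, 0.9],
  [[0, 0, 0], -2, 0.9],
  [[0, 0, 0], -3, 0.9],
  [[0, 0, 0], -4, 0.9],
  [[0, 0, 0], -5, 0.9],
  [[0, 0, 0], -5.8, 0.9],
  [[0, 0, 0], -6.3, 0.9],
  [[0, 0, 0], -6.7, 0.9],
  [[0, 0, 0], -6.7, 0.9],
])

```text
time: 24.7
tool_pos: [0.486, 0.3596, 0.0698]
ee_rot: [-3.141, 0.001, -2.975]
wrist_force: [-1.9, -1.2, 5.2]
width: 0.0139
finger_force: 30.0
```

```bash
python3 - <<'E'
from w import *
o=st();print(o['wrist_torque'])
E
```

```text
t 24.7 tcp [0.486  0.3596 0.0698] rpy [-3.1413  0.0012 -2.9753] w 0.0139 F [-1.8876 -1.1772  5.1912] q [ 0.5436 -1.1934]
[-0.3598  0.1114  0.0906]
```

carry_out([
  [[0, 0, 0], -0.2, 0.9],
  [[0, 0, 0], -0.4, 0.9],
  [[0, 0, 0], -0.4, 0.9],
])

```text
time: 25.08
tool_pos: [0.4861, 0.3596, 0.0698]
ee_rot: [3.142, 0.001, -2.908]
wrist_force: [-1.0, -2.5, 6.4]
width: 0.014
finger_force: 31.1
```

```bash
python3 - <<'E'
from w import *
o=st();print(o['wrist_torque'])
E
```

```text
t 25.075 tcp [0.4861 0.3596 0.0698] rpy [ 3.1415  0.0011 -2.9075] w 0.014 F [-0.9933 -2.482   6.3654] q [ 0.5433 -1.2615]
[-0.3651  0.158  -0.6582]
```

The wrist torque jumped to −0.66 N m, so the pointer is against the stop. Release, rise and check.

carry_out([
  [[0, 0, 0], 0.2, 0.9],
  [[0, 0, 0], 0.2, 0.36],
  [[0, 0, 0], 0.2, 0.36],
  [[0, 0, 0], 0.2, 0.36],
  [[0, 0, -0.04], 0.2, 0.36],
  [[0, 0, -0.09], 0, 0.36],
  [[0, 0, -0.09], 0, 0.36],
])

```text
time: 25.95
tool_pos: [0.4881, 0.3614, 0.1641]
ee_rot: [3.138, 0.01, -2.905]
wrist_force: [1.1, -0.5, 0.4]
width: 0.0299
finger_force: 0.0
```

```bash
python3 - <<'E'
from w import *
st()
s=snap('wrist','w5.png'); X=cloud(s)
for P in blobs(X,.08,.1,(0,0,560,420),300):
  print(len(P),np.median(P[:,2]),cv2.minAreaRect(P[:,:2].astype(np.float32)*1000))
P=X[(X[...,2]>.045)&(X[...,2]<.054)]
print(cv2.minAreaRect(P[:,:2].astype(np.float32)*1000))
cv2.imwrite('pics/w5c.png',cv2.resize(s['image'][80:300,150:420,::-1],None,fx=2.5,fy=2.5,interpolation=cv2.INTER_CUBIC))
X=cloud(snap('top'))
for P in blobs(X,.015,.045,(180,240,300,300)): print('blank',len(P),*fit_trap(P))
E
```

```text
t 25.95 tcp [0.4881 0.3614 0.1641] rpy [ 3.1384  0.01   -2.9046] w 0.0299 F [ 1.1055 -0.5286  0.3873] q [ 0.5439 -1.2639]
1183 0.0929290820947838 ((485.0428161621094, 359.3299255371094), (47.91385269165039, 14.005180358886719), 10.859439849853516)
((485.1141662597656, 359.37652587890625), (128.6986846923828, 130.37925720214844), 10.796736717224121)
blank 438 [ 0.4575  0.1115 -0.0134] 0.060003694491165147
blank 437 [0.4418 0.0058 0.4761] 0.048191691211217406
```

View pics/w5c.png

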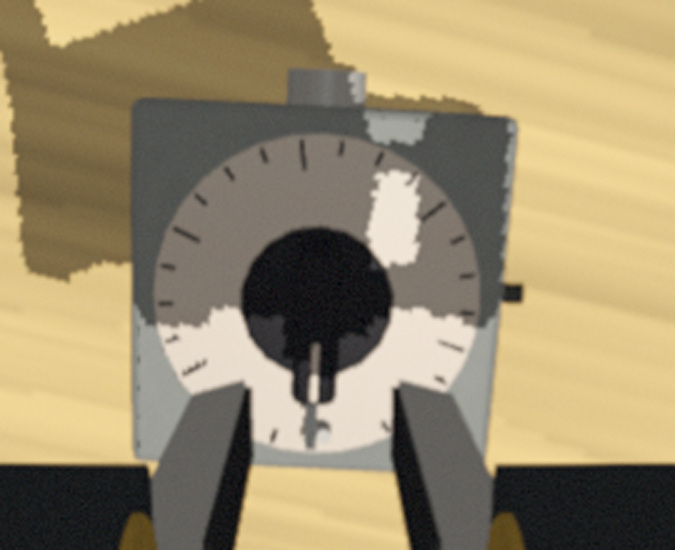

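The bar is at 10.86° and the box at 10.80°, and the crop shows the pointer touching the pin at about (318,432), so the counter is home. Now the blanks.

carry_out([
  [[0.02, -0.05, 0], 1, -0.28],
  [[0.04, -0.1, 0], 2, -0.28],
  [[0.06, -0.15, 0], 3, -0.28],
  [[0.08, -0.2, 0], 4, -0.28],
  [[0.085, -0.235, 0], 5, -0.28],
  [[0.085, -0.235, 0], 6, -0.28],
  [[0.085, -0.235, 0], 7, -0.28],
  [[0.085, -0.235, 0], 8, -0.28],
  [[0.085, -0.235, 0], 9, -0.28],
  [[0.085, -0.235, 0], 10, -0.28],
])

```text
time: 27.3
tool_pos: [0.4567, 0.1112, 0.1558]
ee_rot: [-3.137, 0.0, 1.627]
wrist_force: [0.6, 0.0, -0.8]
width: 0.0603
finger_force: 0.0
```

carry_out([
  [[0, 0, 0], 0.43, -0.28],
  [[0, 0, 0], 0.43, -0.28],
  [[0, 0, 0], 0.43, -0.28],
])

```text
time: 27.68
tool_pos: [0.4575, 0.1113, 0.1572]
ee_rot: [-3.139, 0.0, 1.559]
wrist_force: [0.5, -0.1, 0.4]
width: 0.0601
finger_force: 0.0
```

```bash
python3 - <<'E'
from w import *
st()
s=snap('wrist','w6.png'); X=cloud(s)
for P in blobs(X,.022,.036,(0,0,560,250),300):
  print(len(P),np.median(P[:,2]),P.min(0),P.max(0),*fit_trap(P[::max(1,len(P)//3000)]))
E
```

```text
t 27.675 tcp [0.4575 0.1113 0.1572] rpy [-3.1392  0.0004  1.5591] w 0.0601 F [ 0.4927 -0.1313  0.4415] q [0.1182 0.1299]
864 0.023220014127593343 [0.6818 0.2299 0.022 ] [0.7052 0.2815 0.0253] [0.6958 0.2572 0.5725] 6.739465867248806
3467 0.02920913319739696 [0.4368 0.0675 0.0221] [0.4768 0.1561 0.0319] [ 0.4569  0.1118 -0.0036] 0.07359835962289095
```

View pics/w6.png

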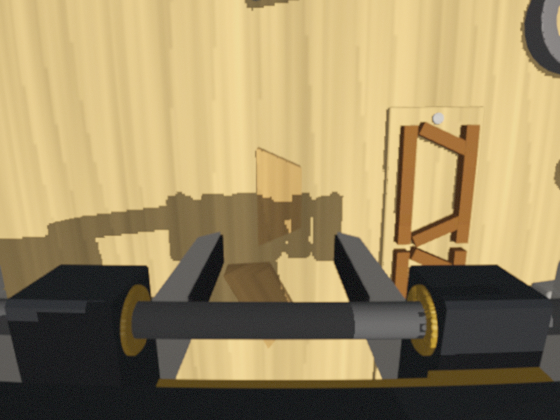

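The wrist view shows the blank near (278,195), under the tool. The empty jig is at the right, with pocket 1 around (435,185). Grasp the blank.

carry_out([
  [[0.0005, 0, 0.06], 0, -0.28],
  [[0.0005, 0, 0.11], 0, -0.28],
  [[0.0005, 0, 0.135], 0, -0.28],
  [[0.0005, 0, 0.14], 0, -0.28],
  [[0.0005, 0, 0.14], 0, -0.28],
  [[0.0005, 0, 0.14], 0, 0.6],
  [[0.0005, 0, 0.14], 0, 0.6],
  [[0.0005, 0, 0.14], 0, 0.6],
  [[0.0005, 0, 0.14], 0, 0.6],
  [[0.0005, 0, 0.14], 0, 0.6],
])

```text
time: 28.98
tool_pos: [0.4589, 0.112, 0.0196]
ee_rot: [3.14, -0.0, 1.558]
wrist_force: [-0.6, -0.3, 6.4]
width: 0.0397
finger_force: 30.0
```

carry_out([
  [[0, 0, -0.03], 0, 0.6],
  [[0, 0, -0.08], 0, 0.6],
  [[-0.02, 0.05, -0.12], -0.1, 0.6],
  [[-0.04, 0.1, -0.12], -0.1, 0.6],
  [[-0.06, 0.148, -0.12], -0.1, 0.6],
  [[-0.06, 0.148, -0.12], -0.1, 0.6],
  [[-0.06, 0.148, -0.12], -0.1, 0.6],
  [[-0.06, 0.148, -0.12], -0.1, 0.6],
])

```text
time: 29.98
tool_pos: [0.6043, 0.0507, 0.1386]
ee_rot: [-3.141, -0.0, 1.576]
wrist_force: [-0.2, -0.0, -1.2]
width: 0.0396
finger_force: 30.0
```

```bash
python3 - <<'E'
from w import *
st()
s=snap('wrist','w7.png'); X=cloud(s); np.save('w7.npy',X)
o=robot.get_obs()
Zt=o['tool_pos'][2]
P=X[(X[...,2]>.019)&(X[...,2]<.026)&(abs(X[...,0]-.605)<.06)]
Q=X[(X[...,2]>.13-.02)&(X[...,2]<.155)]
print('walls',len(P),P.min(0),P.max(0))
# x edges of walls, per y slices near y .12
for y in (.08,.1,.12,.14,.155):
    r=P[abs(P[:,1]-y)<.003]; xs=np.sort(r[:,0]); g=np.diff(xs); 
    k=np.where(g>.006)[0]; print(y,len(r),[(xs[i].round(4),xs[i+1].round(4)) for i in k],xs[0] if len(xs) else 0,xs[-1] if len(xs) else 0)
E
```

```text
t 29.975 tcp [0.6043 0.0507 0.1386] rpy [-3.1412 -0.0001  1.5764] w 0.0396 F [-0.2435 -0.0282 -1.2101] q [-0.0099 -0.0155]
walls 6199 [ 0.5686 -0.1336  0.019 ] [0.6404 0.1785 0.0241]
0.08 325 [(np.float64(0.5714), np.float64(0.5783)), (np.float64(0.5817), np.float64(0.5953))] 0.5705706974881457 0.6389541631755238
0.1 215 [(np.float64(0.5819), np.float64(0.6271))] 0.5699372056851598 0.6389611731795581
0.12 218 [(np.float64(0.5813), np.float64(0.6267))] 0.5694256741919581 0.6385541676716647
0.14 229 [(np.float64(0.5814), np.float64(0.6271))] 0.569803080752646 0.638747985423049
0.155 364 [(np.float64(0.5807), np.float64(0.6049))] 0.5690878348278678 0.6374217917401718
```

View pics/w7.png

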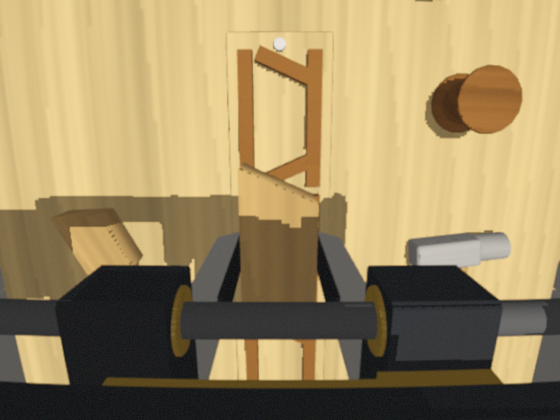

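```bash
python3 - <<'E'
from w import *
X=np.load('w7.npy')
m=(X[...,2]>.018)&(X[...,2]<.027)&(abs(X[...,0]-.604)<.05)
P=X[m]
for x in (.588,.592,.596,.60,.604,.608,.612,.616,.620):
    r=P[(abs(P[:,0]-x)<.0015)&(P[:,1]>.05)]; ys=np.sort(r[:,1]); lo=ys[ys<.12]; hi=ys[ys>.12]
    hw=(.045-(x-.6041+.02)/.04*.018)+.0025/.912
    print(x,len(r),lo.max() if len(lo) else 0,hi.min() if len(hi) else 0,'mid',(lo.max()+hi.min())/2 if len(lo) and len(hi) else 0, 'half exp',hw)
B=X[(X[...,2]>.12)&(X[...,2]<.165)&(X[...,1]>.06)&(abs(X[...,0]-.604)<.03)]
print('blk top z',np.median(B[:,2]))
for x in (.59,.597,.604,.611,.618):
    r=B[(abs(B[:,0]-x)<.001)&(B[:,2]>np.median(B[:,2])-.004)]
    print(x,r[:,1].max(), 'centre y', r[:,1].max()-(.045-(x-.6043+.02)/.04*.018), B[:,0].min(),B[:,0].max())
E
```

```text
0.588 54 0 0.16550685437837154 mid 0 half exp 0.04598622807017544
0.592 56 0 0.16289003249211179 mid 0 half exp 0.044186228070175436
0.596 66 0.07822022058945464 0.16155266381988995 mid 0.11988644220467229 half exp 0.04238622807017544
0.6 86 0.07987706993118349 0.159781787791835 mid 0.11982942886150924 half exp 0.04058622807017544
0.604 94 0.08171142350063419 0.15796067894797217 mid 0.11983605122430319 half exp 0.038786228070175434
0.608 103 0.08254847474851543 0.15633929707210314 mid 0.11944388591030929 half exp 0.03698622807017543
0.612 120 0.08444805589950077 0.1551018880510043 mid 0.11977497197525254 half exp 0.03518622807017543
0.616 121 0.08678068345326027 0.15326427583128158 mid 0.12002247964227092 half exp 0.033386228070175425
0.62 113 0.08838328287830008 0.15137486255149982 mid 0.11987907271489995 half exp 0.03158622807017542
blk top z 0.14811310225360727
0.59 0.09271046256147306 centre y 0.05027546256147307 0.5743034573026423 0.6339392698577856
0.597 0.08963488142854052 centre y 0.050349881428540535 0.5743034573026423 0.6339392698577856
0.604 0.08652670373936647 centre y 0.05039170373936648 0.5743034573026423 0.6339392698577856
0.611 0.08323288563038109 centre y 0.05024788563038111 0.5743034573026423 0.6339392698577856
0.618 0.08032599201684053 centre y 0.05049099201684055 0.5743034573026423 0.6339392698577856
```

Pocket 1's centre is at (0.6041, 0.1199) and its width matches the specification. The held block's centre is at y = 0.0503, so I move +69.5 mm along tool x and then lower.

carry_out([
  [[0.04, 0, 0], -0.03, 0.6],
  [[0.0695, 0, 0.02], -0.03, 0.6],
  [[0.0695, 0, 0.06], -0.03, 0.6],
  [[0.0695, 0, 0.085], -0.03, 0.6],
  [[0.0695, 0, 0.09], -0.03, 0.6],
  [[0.0695, 0, 0.095], -0.03, 0.6],
  [[0.0695, 0, 0.1], -0.03, 0.6],
  [[0.0695, 0, 0.105], -0.03, 0.6],
  [[0.0695, 0, 0.108], -0.03, 0.6],
  [[0.0695, 0, 0.108], -0.03, 0.6],
])

```text
time: 31.28
tool_pos: [0.6049, 0.1194, 0.0302]
ee_rot: [-3.141, 0.0, 1.581]
wrist_force: [-0.1, -0.4, -1.1]
width: 0.0397
finger_force: 30.0
```

carry_out([
  [[0, 0, 0], 0, -0.28],
  [[0, 0, 0], 0, -0.28],
  [[0, 0, 0], 0, -0.28],
  [[0, 0, -0.04], 0, -0.28],
  [[0, 0, -0.09], 0, -0.28],
  [[-0.04, -0.05, -0.12], -1, -0.28],
  [[-0.08, -0.1, -0.12], -2, -0.28],
  [[-0.112, -0.15, -0.12], -2.67, -0.28],
  [[-0.112, -0.164, -0.12], -2.67, -0.28],
  [[-0.112, -0.164, -0.12], -2.67, -0.28],
])

```text
time: 32.52
tool_pos: [0.4416, 0.0055, 0.1511]
ee_rot: [3.14, 0.001, 2.045]
wrist_force: [-0.6, 0.2, -0.5]
width: 0.0603
finger_force: 0.0
```

```bash
python3 - <<'E'
from w import *
st()
X=cloud(snap('wrist'))
for P in blobs(X,.022,.046,(0,0,560,250),300):
  print(len(P),np.median(P[:,2]),P.min(0),P.max(0),*fit_trap(P[::max(1,len(P)//3000)]))
X=cloud(snap('top'))
for P in blobs(X,.031,.055,(195,185,350,235)): print('jig',len(P),np.median(P[:,2]),*fit_trap(P))
for P in blobs(X,.015,.045,(180,240,300,300)): print('blank',len(P),*fit_trap(P))
E
```

```text
t 32.525 tcp [0.4416 0.0055 0.1511] rpy [3.14   0.001  2.0453] w 0.0603 F [-0.5701  0.1532 -0.5499] q [-0.1161 -0.5907]
4815 0.039085886851775 [0.5823 0.0739 0.022 ] [0.6378 0.1638 0.0417] [0.6022 0.1189 0.0113] 1.6713899084404706
3582 0.02925173573717784 [ 0.4031 -0.0419  0.0223] [0.4707 0.0392 0.0318] [0.4409 0.0065 0.487 ] 0.06959521472060914
jig 417 0.03897306621119619 [0.6042 0.1193 0.0068] 0.13508501261854008
```

Blank 1 is seated: its top is at 0.039, level with the seated drilled blocks. Now blank 2.

carry_out([
  [[0.001, 0, 0.06], -0.07, -0.28],
  [[0.001, 0, 0.11], -0.07, -0.28],
  [[0.001, 0, 0.13], -0.07, -0.28],
  [[0.001, 0, 0.134], -0.07, -0.28],
  [[0.001, 0, 0.134], -0.07, -0.28],
  [[0.001, 0, 0.134], -0.07, 0.6],
  [[0.001, 0, 0.134], -0.07, 0.6],
  [[0.001, 0, 0.134], -0.07, 0.6],
  [[0.001, 0, 0.134], -0.07, 0.6],
  [[0.001, 0, 0.134], -0.07, 0.6],
])

```text
time: 33.88
tool_pos: [0.4425, 0.0066, 0.0175]
ee_rot: [3.14, 0.001, 2.059]
wrist_force: [-1.0, 0.0, 5.9]
width: 0.0399
finger_force: 30.0
```

carry_out([
  [[0, 0, -0.03], 0, 0.6],
  [[0, 0, -0.08], 0, 0.6],
  [[-0.04, 0.03, -0.12], 0.8, 0.6],
  [[-0.08, 0.06, -0.12], 1.6, 0.6],
  [[-0.12, 0.09, -0.12], 2.4, 0.6],
  [[-0.144, 0.109, -0.12], 2.72, 0.6],
  [[-0.144, 0.109, -0.12], 2.72, 0.6],
  [[-0.144, 0.109, -0.12], 2.72, 0.6],
  [[-0.144, 0.109, -0.12], 2.72, 0.6],
])

```text
time: 35.0
tool_pos: [0.6045, -0.0687, 0.1366]
ee_rot: [-3.141, -0.0, 1.585]
wrist_force: [-0.1, -0.2, -0.6]
width: 0.0396
finger_force: 30.0
```

```bash
python3 - <<'E'
from w import *
o=st(); tx=o['tool_pos'][0]
X=cloud(snap('wrist','w8.png'))
P=X[(X[...,2]>.018)&(X[...,2]<.027)&(abs(X[...,0]-.605)<.05)]
for y in (-.02,0,.02):
    r=P[abs(P[:,1]-y)<.003]; xs=np.sort(r[:,0]); k=np.where(np.diff(xs)>.02)[0]; print(y,len(r),[(xs[i],xs[i+1],(xs[i]+xs[i+1])/2) for i in k])
for x in (.592,.596,.60,.604,.608,.612,.616,.620):
    r=P[(abs(P[:,0]-x)<.0015)&(abs(P[:,1])<.06)]; ys=np.sort(r[:,1]); lo=ys[ys<0]; hi=ys[ys>0]
    if len(lo) and len(hi): print(x,lo.max(),hi.min(),'mid',(lo.max()+hi.min())/2)
B=X[(X[...,2]>.12)&(X[...,2]<.165)&(X[...,1]>-.06)&(abs(X[...,0]-tx)<.03)]
z=np.median(B[:,2]); print('blk top',z)
for d in (-.014,-.007,0,.007,.014):
    r=B[(abs(B[:,0]-tx-d)<.001)&(B[:,2]>z-.004)]
    print('centre y',r[:,1].max()-(.045-(d+.02)/.04*.018))
E
```

```text
t 35.0 tcp [ 0.6045 -0.0687  0.1366] rpy [-3.1412 -0.0001  1.5851] w 0.0396 F [-0.071  -0.2239 -0.5829] q [-0.2063 -0.2206]
-0.02 204 [(np.float64(0.5826350959724382), np.float64(0.6278399795931826), np.float64(0.6052375377828104))]
0 218 [(np.float64(0.5826139426131085), np.float64(0.6277952328877501), np.float64(0.6052045877504293))]
0.02 217 [(np.float64(0.5824954891275463), np.float64(0.6278622135341443), np.float64(0.6051788513308454))]
0.596 -0.04268641076688638 0.04205997381760598 mid -0.0003132184746401992
0.6 -0.040377497798610495 0.04000834014426967 mid -0.00018457882717041324
0.604 -0.03847568905654719 0.03843885405056281 mid -1.8417502992189305e-05
0.608 -0.036861119095012745 0.036815633142476795 mid -2.274297626797539e-05
0.612 -0.0358229567775238 0.03548793315863707 mid -0.00016751180944336516
0.616 -0.033828417135646494 0.03399362262803448 mid 8.260274619399308e-05
0.62 -0.03209342543142719 0.031786510607581336 mid -0.00015345741192292553
blk top 0.14826111577118906
centre y -0.06880673683906974
centre y -0.06877970647364649
centre y -0.068791029460511
centre y -0.06875274898498203
centre y -0.06856127110028509
```

View pics/w8.png

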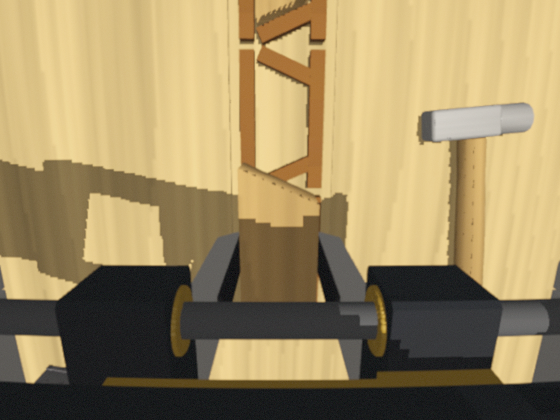

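The wrist view shows pocket 2 clear at about (280,110) and the blank held square below it at (280,220). Pocket centre (0.6052, −0.0001); the block sits at y = −0.0687.

carry_out([
  [[0.04, 0.001, 0], 0, 0.6],
  [[0.0687, 0.0017, 0.02], 0, 0.6],
  [[0.0687, 0.0017, 0.06], 0, 0.6],
  [[0.0687, 0.0017, 0.085], 0, 0.6],
  [[0.0687, 0.0017, 0.09], 0, 0.6],
  [[0.0687, 0.0017, 0.095], 0, 0.6],
  [[0.0687, 0.0017, 0.1], 0, 0.6],
  [[0.0687, 0.0017, 0.105], 0, 0.6],
  [[0.0687, 0.0017, 0.108], 0, 0.6],
  [[0.0687, 0.0017, 0.108], 0, 0.6],
])

```text
time: 36.3
tool_pos: [0.6061, -0.0006, 0.0282]
ee_rot: [-3.141, 0.0, 1.584]
wrist_force: [0.2, 0.1, 0.1]
width: 0.0399
finger_force: 30.0
```

carry_out([
  [[0, 0, 0], 0, -0.28],
  [[0, 0, 0], 0, -0.28],
  [[0, 0, 0], 0, -0.28],
  [[0, 0, -0.04], 0, -0.28],
  [[0, 0, -0.09], 0, -0.28],
  [[-0.03, -0.05, -0.16], 0, -0.28],
  [[-0.03, -0.11, -0.2], 0, -0.28],
  [[-0.03, -0.17, -0.2], 0, -0.28],
  [[-0.03, -0.2, -0.2], 0, -0.28],
  [[-0.03, -0.2, -0.2], 0, -0.28],
])

```text
time: 37.55
tool_pos: [0.4047, -0.0332, 0.2303]
ee_rot: [3.137, 0.001, 1.583]
wrist_force: [0.2, -0.0, 0.1]
width: 0.0602
finger_force: 0.0
```

```bash
python3 - <<'E'
from w import *
st()
s=snap('top','top3.png');X=cloud(s)
for P in blobs(X,.031,.055,(195,185,350,235)): print('jig',len(P),P[:,2].min(),np.median(P[:,2]),*fit_trap(P))
for P in blobs(X,.015,.045,(180,240,300,300)): print('bench',len(P),*fit_trap(P))
E
```

```text
t 37.55 tcp [ 0.4047 -0.0332  0.2303] rpy [3.1373 0.0012 1.5832] w 0.0602 F [ 0.2417 -0.0139  0.1463] q [-0.2216 -0.2341]
jig 417 0.031049265723786405 0.03884005252309904 [0.6041 0.1193 0.0095] 0.13397093318425787
jig 429 0.0314187511219229 0.03895447268345763 [ 0.6057 -0.0001  0.006 ] 0.11967818351135494
```

View pics/top3.png

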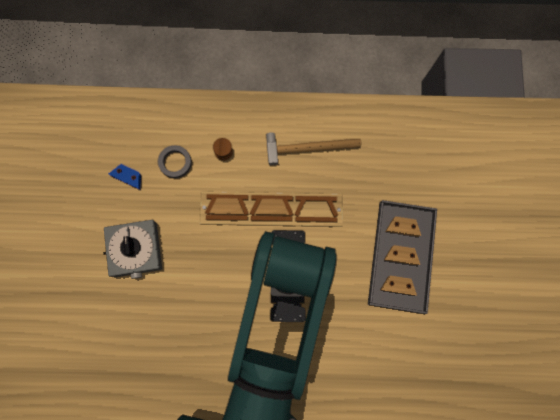

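The top view shows all three drilled blocks flat in the tray, at (404,226), (402,255) and (399,286). The blanks are seated in the pockets at (227,207) and (271,208), the pointer is up at the zero pin at (128,230), and the hammer, spool and tape have not moved. No blank is left on the bench, so I'm handing the job in.

```bash
python3 -c "
from bench import robot
print(robot.close_job())"
```

```text
the job is handed in; nothing more can be done
None
```

The job is done and handed in at about 38 s of the 210 s allowed: three drilled blocks in the tray, the counter at zero, both blanks seated in their own jig pockets, and the hammer, spool and tape left in place.

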